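# Index the vial stage of a crimping station to the next hole

### The arm

A 6-joint arm with a two-finger parallel gripper is mounted at the origin on the work surface. World frame = base frame: x ahead of the robot, y to its left, z up, the work surface at z = 0. Lengths are in m, angles in degrees, forces in N, time in s.
With the tool pointing down it reaches from about 0.375 to 0.9 m from the base axis. Payload 3.1 kg.
Tool frame: the origin (TCP) lies on the centre line of the jaws, within the pads' length; the fingertips stand 25 mm ahead of it and the grasp point (between the pads) lies 6 mm ahead of it; z points along the fingers, y is the line along which they close (so a half turn about z gives the same grasp; the last joint's range is limited). The gripper opens to 87 mm and grips with 3 to 60 N. Pads are 19 mm wide; open, the fingers measure 117 mm over their backs; the gripper's body (75 mm by 190 mm) begins 51 mm behind the grasp point.
Start: joints at [-73.94, 30.224, 82.088, -0, 67.689, -10.227], TCP at [0.277, -0.56, 0.248] pointing down, gripper open.
Joint ranges: [-176.69, 176.69], [-43.24, 126.21], [12.49, 139.97], [-82, 262], [0, 151.66], [-163.58, 163.58]. Speed limits (degrees/s): [159.86, 159.86, 180, 180, 180, 180].

### API

Orientations are given as a 3x3 rotation matrix whose columns are the frame's x, y, z axes.
In Python, from rig import bot, cams, models gives the robot as it stands. The module is installed in compiled form; this text tells all that it offers.
- The arm moves only by the shell command python3 -m handwheel 'ROWS' [OPENING]. ROWS is JSON, a list of rows, each a list of 6 numbers: the shift along the world's x, y, z each as a share of 1 m, from -1 to 1, then the turn, a rotation vector about the world's x, y, z each as a share of 2 rad, from -1 to 1. In form: [[dx, dy, dz, wx, wy, wz], ...]. A call has exactly 8 rows; each row is the pose to reach, as a shift and turn from the pose commanded when the call began; what a row does not reach only later rows make up. A row lasts 1/12 s, in which the tool goes at most 41.7 mm and 7.16 degrees, less where a joint would pass 70% of its speed; a pose out of reach is approached as far as the arm can. A call with a number of a shift or a turn outside -1 to 1 is refused whole. A call with a gripper value outside its range is refused whole. OPENING is the opening, from -1 (shut) to 1 (fully open), so that 0 is half open, set as the call begins (- or left out, the last holds). The fingers move at their own pace and stop on an object; the grip force is fixed at half the most. Time passes only in rows, so rows that repeat a pose let the fingers close, or fill a call up. It gives the time, the measured TCP pose, the force, the opening and the grip force at its end, in the units of the state.
- bot.read_state(): the state, without advancing time (a new reading comes with each control period).
- cams.capture(name): name is "side" or "top"; returns (picture, depth): 480x640x3 uint8, blue, green, red; 480x640 float32, m along the optical axis (not along the pixel's ray), 0 where there is no reading.
- cams.calibration(name): a dict with "mtx" (3x3 intrinsics, pixels), "R" (3x3) and "t" (3): a world point X has camera coordinates R X + t. Camera axes: x right, y down, z forward; pixel columns grow to the right and rows downward; lengths in m; the calibration is good to about 2 mm. A picture is of the moment at which its call begins. calibration takes no time and is no camera call.
- bot.hand_in(): hands the job in; it is judged then, once.
Trained networks look in the newest picture that a camera, given by its name, has taken for a name from the list of things; names that differ only in an ending like _2 or _b are one class to them, and where a whole thing is asked for, a point or a joint stands for the part that bears it (a point fixed in the world has none). Each returns a list of dicts, best first, with "conf" (0 to 1); they miss things now and then, are a little off and sometimes report something else, mostly with a low value. They report only what shows in the picture. A call takes as long as a camera call.
- models.spot_in(query, camera): "position" ([column, row] in pixels, amid what is visible of it).
- models.tip_of(query, camera): "position" ([column, row] in pixels: a listed point, or the origin of a listed thing).
The state is a dict: "time_s": time; "joint_positions": joint angles; "qvel": joint speeds; "tau": joint torques, N m; "position": TCP position; "tcp_rot": TCP orientation; "force": force on the tool from outside, world axes, zero at the start; "moment": the same for the moment, N m; "opening": opening from 0.0 (shut) to 1.0 (fully open); "grasp_force": force on a finger pad.
Only numpy, scipy, OpenCV 4.12 (cv2) and the standard library are available. Lean on these libraries where they do the work, as an engineer would, in place of code of your own. Each camera call takes 0.05 s, during which the arm holds its last target. There are 200 camera calls.

### The job

The vial with the orange cap is the next one to be crimped. Pull up the spring index plunger on the arm of the rotary stage, swing the stage one hole round to the side that brings the orange vial under the press head, let the pin drop fully home in that hole so that the stage is locked, and let go. Feel for the hole and do not force the arm sideways against the pin or press hard on the plunger; leave the vials standing in their nests and the things on the bench where they are.

Things in the scene. Friction and masses are not known exactly. Their poses are not given: they have to be found in the camera images.
- station: Fixed vial crimping station: white bed 420 x 300 mm (its x, y), top 26 mm up; rotary stage on a bearing; curved index sector on the robot's side; press column on the far side (press body 58 mm wide, underside 204 mm up, over the vials). Origin on the bench under the stage's vertical pivot; x from pivot to press, z up.
- stage (a joint): Rotary stage: aluminium disc 180 mm across, top 70 mm up, with an arm 34 mm wide out over the sector. Radians, 0 = pin in the home hole (start); positive counter-clockwise from above, the arm then swings to the station's -y (robot's right); ends at -0.74 and 0.74. Takes about 1.5 N at the knob to turn, 3 N with the pin riding; stays where left.
- plunger (a joint): Index plunger in the arm's end, 160 mm from the pivot: lift of knob and pin in m; 0 = fully home in a hole, 0.008 = pin end riding on the sector, 0.0125 = end stop. A spring pushes it down with 6 N at 0, 9 N at 0.008, 11 N at the end stop; greased, it snaps back 8 mm in about 0.05 s; it does not stay up by itself.
- knob (a point): Centre of the plunger's black pull knob, a plain upright cylinder 28 mm across, 24 mm high, red dot on top, at the end of the stage's arm; 109 mm above the bench when home. Rises with the plunger, goes round with the stage. The plunger's body, 23 mm across, ends 9 mm under the home knob; the arm's top is 27 mm under it. Nothing else at its height within 100 mm.
- pin: The plunger's flat-ended steel pin, 10 mm across; origin at the middle of its lower end. Home, it reaches 8 mm into the 11 mm hole. Its load (side load in a hole, or pressing on the sector) must stay under 35 N; the spring alone makes 9 N.
- press_axis (a point): Middle of the mouth of the press's crimping bell (33 mm across), 138 mm above the bench, 62 mm from the pivot along the station's x. The vial to be crimped must stand under it.
- vial_orange: Glass vial with an orange cap, 23 mm across, 45 mm high, 25 g, loose in a black ring nest 13 mm deep on the stage; origin under its centre, z up. Three nests lie 62 mm from the pivot, 30 degrees apart; it starts in the right or left one (station's -y or +y). Swinging the arm to the right brings the right vial under the press, to the left the left one.
- vial_blue: The same vial with a blue cap, already crimped, in the middle nest, under the press at the start.
- vial_white: The same vial with a white cap, in the nest on the other side from the orange one.
- jar: Clear jar with a dark brown lid, 76 mm across, 105 mm high, on the bench to the station's left; leave alone. Origin under its centre.
- cap_tray: Open steel tray 100 x 75 x 30 mm on the bench to the station's right; leave alone. Origin under its centre.
- flask: Amber bottle with a white cap, 52 mm across, 100 mm high, on the bench to the station's right, nearer the robot than the tray; leave alone. Origin under its centre.
- home_hole (a point): Mouth of the home hole in the sector, 160 mm from the pivot on the station's -x, 56 mm above the bench. The sector's top is flat; one more 11 mm hole, a brass bush in a dark carrier flush with the top, lies either side on the same circle. The carriers were clamped by hand, so these holes are between 25 and 35 degrees (0.436 to 0.611 rad) from home: find by feel. The pin slides easily on the top.

How it is judged (in metres and radians):
On the way, in this order (a step that is already met when the one before it is completed fails the run):
1. the plunger is pulled clear of the home hole (value of joint plunger above 0.0082 m), for 0.1 s.
2. the stage is swung well away from the home hole ((value of joint stage above 0.2 rad or value of joint stage below -0.2 rad)), for 0.05 s.
3. the pin drops fully home in the next hole (value of joint plunger below 0.002 m and (value of joint stage above 0.42 rad or value of joint stage below -0.42 rad)), for 0.2 s.
At the end, for the whole second after the job is handed in: The pin is fully home (plunger within 2 mm of 0) in the next hole on the orange vial's side (stage beyond 0.42 rad), the stage is still, the orange vial stands within 9 mm of the press axis, and all three vials stand upright (within 0.15 rad) on the floor of their nests (all of step 3 and velocity of joint stage between -0.02 and 0.02 rad/s and horizontal distance between vial_orange and press_axis below 0.009 m and angle between each of vial_orange, vial_blue, vial_white's own z axis and vertical below 0.15 rad and z of vial_orange in the frame of station between 0.067 and 0.073 m and z of vial_blue in the frame of station between 0.067 and 0.073 m and z of vial_white in the frame of station between 0.067 and 0.073 m); the robot touches nothing.
It fails at once if the pin is loaded with more than 35 N: the arm forced sideways against it, or the plunger pressed down hard (contact force between pin and anything else above 35 N).
It fails at once if a vial is tipped in its nest (angle between any of vial_orange, vial_blue, vial_white's own z axis and vertical above 0.4 rad).
It fails at once if the jar, the tray or the amber bottle is shifted by more than 20 mm (distance of any of jar, cap_tray, flask from where it was at the start of the episode above 0.02 m).
It also fails if it takes over 67 s, if anything falls off the work surface, if the arm or the gripper's body presses on something with over 40 N, if the wrist force passes 120 N, or if a joint passes its speed limit or range.

## Working session

There is one attempt and no reset: what is moved stays moved. The work goes in short steps, Python scripts to look and compute and a shell command to move; the robot and the scene stay as the last step left them, time stands still between calls to the robot, and variables do not carry over. Pictures are saved under pics/ and viewed, at most 10 in all, crops included, and the job is handed in when it is done.

```bash
mkdir -p pics; cat > h.py <<'E'
import numpy as np,cv2
from rig import bot,cams,models
def px2w(name,uv,depth=None,z=None):
    c=cams.calibration(name);K,R,t=[np.array(c[k]) for k in("mtx","R","t")]
    r=np.linalg.inv(K)@[uv[0],uv[1],1]
    o=-R.T@t; d=R.T@r
    s=depth if z is None else (z-o[2])/d[2]
    return o+s*d
E
python3 - <<'E'
from h import *
for n in("top","side"):
    p,d=cams.capture(n);cv2.imwrite(f"pics/{n}0.png",p);np.save(f"pics/{n}0.npy",d)
    for q,z in(("knob",.109),("press_axis",.138),("home_hole",.056),("vial_orange",.07),("vial_blue",.07),("vial_white",.07),("station",0),("jar",0),("flask",0),("cap_tray",0)):
        for r in models.tip_of(q,n)[:2]:
            print(n,q,np.round(r["position"]),round(r["conf"],2),np.round(px2w(n,r["position"],z=z),3))
s=bot.read_state();print(s["time_s"],s["position"],s["tcp_rot"],s["force"],s["opening"])
E
```

```text
top knob [298. 293.] 0.64 [0.451 0.074 0.109]
top press_axis [308. 186.] 0.58 [0.673 0.051 0.138]
top press_axis [291. 192.] 0.37 [0.661 0.087 0.138]
top home_hole [305. 295.] 0.64 [0.453 0.06  0.056]
top vial_orange [292. 194.] 0.43 [0.674 0.088 0.07 ]
top vial_blue [307. 193.] 0.5 [0.676 0.055 0.07 ]
top vial_white [406. 298.] 0.74 [ 0.443 -0.156  0.07 ]
top vial_white [319. 195.] 0.52 [0.672 0.028 0.07 ]
top station [303. 228.] 0.81 [0.613 0.065 0.   ]
top jar [210. 213.] 0.6 [0.651 0.282 0.   ]
top flask [405. 297.] 0.64 [ 0.45  -0.167  0.   ]
top cap_tray [416. 240.] 0.76 [ 0.583 -0.196  0.   ]
side knob [374. 282.] 0.58 [0.455 0.069 0.109]
side press_axis [266. 230.] 0.8 [0.666 0.059 0.138]
side home_hole [371. 305.] 0.62 [0.455 0.072 0.056]
side home_hole [212. 373.] 0.36 [0.622 0.304 0.056]
side vial_orange [259. 266.] 0.64 [0.67  0.085 0.07 ]
side vial_blue [267. 252.] 0.57 [0.676 0.045 0.07 ]
side vial_blue [374. 308.] 0.28 [0.444 0.088 0.07 ]
side vial_white [279. 247.] 0.63 [0.661 0.024 0.07 ]
side jar [209. 375.] 0.74 [0.653 0.282 0.   ]
side jar [293. 288.] 0.35 [0.621 0.049 0.   ]
side flask [412. 251.] 0.65 [ 0.442 -0.158 -0.   ]
side cap_tray [357. 222.] 0.97 [ 0.586 -0.2    0.   ]
1.1 [ 0.27681756 -0.5603195   0.24755608] [[ 8.96576704e-01  4.42888488e-01 -1.56107970e-05]
 [ 4.42888488e-01 -8.96576705e-01  5.11127137e-06]
 [-1.17325537e-05 -1.14964891e-05 -1.00000000e+00]] [-0.26165452  0.48580707 -0.31983798] 1.0019157995761465
```

View pics/top0.png

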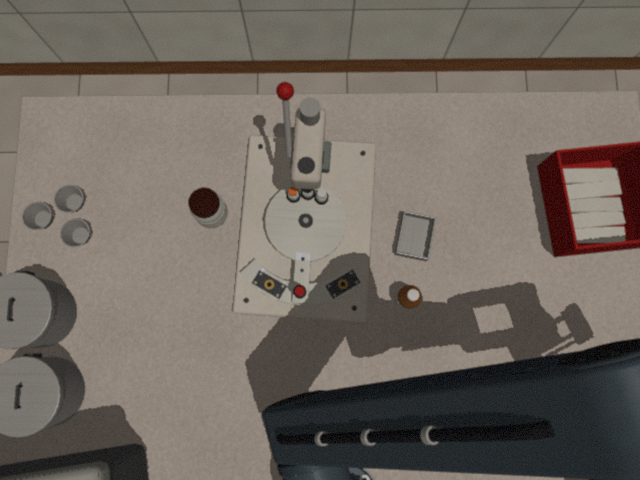

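View pics/side0.png

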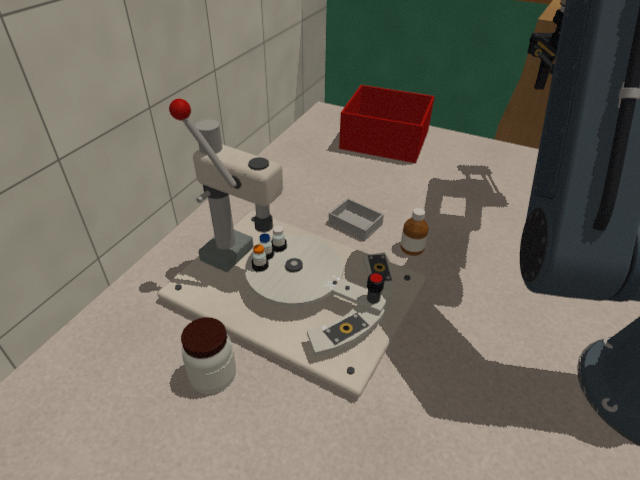

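```bash
python3 - <<'E'
from h import *
# red dot
for n in("top","side"):
    p=cv2.imread(f"pics/{n}0.png");d=np.load(f"pics/{n}0.npy")
    h=cv2.cvtColor(p,cv2.COLOR_BGR2HSV)
    for nm,m in(("red",((h[...,0]<5)|(h[...,0]>174))&(h[...,1]>120)&(h[...,2]>80)),("orange",(h[...,0]>6)&(h[...,0]<20)&(h[...,1]>180)&(h[...,2]>120)),("blue",(h[...,0]>100)&(h[...,0]<125)&(h[...,1]>130)&(h[...,2]>80))):
        k,l,s,c=cv2.connectedComponentsWithStats(m.astype(np.uint8))
        for i in range(1,k):
            if s[i,4]>=6: print(n,nm,s[i,4],c[i].round(1),px2w(n,c[i],z=.121 if nm=="red" else .115).round(4))
E
```

```text
top red 219 [284.9  90.3] [0.8967 0.1009 0.121 ]
top red 1120 [590.3 187.9] [ 0.6687 -0.5474  0.121 ]
top red 9 [614. 196.] [ 0.6506 -0.5956  0.121 ]
top red 20 [622.9 227.7] [ 0.582 -0.607  0.121]
top red 82 [299.3 290.7] [0.4548 0.0701 0.121 ]
top orange 30 [292.1 191.6] [0.6676 0.0852 0.115 ]
side red 1125 [390.9 113.2] [ 0.6267 -0.5189  0.121 ]
side red 6 [377.5  90.7] [ 0.7074 -0.6393  0.121 ]
side red 6 [370.7  96.3] [ 0.7112 -0.594   0.121 ]
side red 9 [378.4  97. ] [ 0.6903 -0.5998  0.121 ]
side red 7 [393.3  96.4] [ 0.6546 -0.6225  0.121 ]
side red 8 [365.6  98.2] [ 0.7192 -0.5757  0.121 ]
side red 7 [408.   98.4] [ 0.6139 -0.6287  0.121 ]
side red 272 [179.8 106.7] [ 1.1372 -0.3011  0.121 ]
side red 7 [367.9 105.1] [ 0.698  -0.5372  0.121 ]
side red 13 [398.8 109.2] [ 0.6154 -0.5514  0.121 ]
side red 6 [402.7 107.5] [ 0.6095 -0.5663  0.121 ]
side red 12 [414. 118.] [ 0.5644 -0.5199  0.121 ]
side red 6 [348.7 120.3] [ 0.7098 -0.4309  0.121 ]
side red 13 [354.9 121. ] [ 0.6942 -0.4347  0.121 ]
side red 6 [358.7 123.8] [ 0.6799 -0.4246  0.121 ]
side red 7 [385.9 127. ] [ 0.613
[... 551 characters left out ...]
.3] [ 0.5838 -0.3841  0.121 ]
side red 11 [350.4 142.9] [ 0.6615 -0.3251  0.121 ]
side red 12 [363.  144.8] [ 0.6315 -0.3301  0.121 ]
side red 13 [390.5 145.4] [ 0.573  -0.3568  0.121 ]
side red 11 [409.3 146.3] [ 0.5321 -0.3727  0.121 ]
side red 10 [350.2 149.8] [ 0.6496 -0.2952  0.121 ]
side red 14 [362.8 151.6] [ 0.6207 -0.3008  0.121 ]
side red 7 [375.3 149.4] [ 0.5984 -0.3229  0.121 ]
side red 14 [400.9 151.4] [ 0.5424 -0.3413  0.121 ]
side red 10 [389.3 154.6] [ 0.5617 -0.3153  0.121 ]
side red 9 [411.6 152.2] [ 0.5193 -0.3486  0.121 ]
side red 10 [374.1 154.3] [ 0.5932 -0.3009  0.121 ]
side red 93 [375.9 277.5] [0.4538 0.0694 0.121 ]
side orange 50 [258.9 248.5] [0.6658 0.0862 0.115 ]
```

The top view shows the knob at (299,291), the orange vial left of the press at (292,192), the brass bushes at about (269,284) and (342,284), and the flask and tray on the right. The side view agrees. Orange is on the left, so the arm swings left (stage negative). Next I compute the geometry.

```bash
python3 - <<'E'
from h import *
res={}
for n,roi in(("top",(255,270,355,297)),("side",(310,250,400,345))):
    p=cv2.imread(f"pics/{n}0.png");h=cv2.cvtColor(p,cv2.COLOR_BGR2HSV)
    m=(h[...,0]>15)&(h[...,0]<32)&(h[...,1]>110)&(h[...,2]>60)
    M=np.zeros_like(m);M[roi[1]:roi[3],roi[0]:roi[2]]=m[roi[1]:roi[3],roi[0]:roi[2]]
    k,l,s,c=cv2.connectedComponentsWithStats(cv2.morphologyEx(M.astype(np.uint8),cv2.MORPH_CLOSE,np.ones((3,3))))
    for i in range(1,k):
        if s[i,4]>=6: print(n,s[i],px2w(n,(s[i,:2]+(s[i,2:4]-1)/2),z=.056).round(4),px2w(n,c[i],z=.056).round(4))
    # bed corners/white disc edge
    d=np.load(f"pics/{n}0.npy");vs,us=np.mgrid[0:480,0:640]
    cc=cams.calibration(n);K,R,t=[np.array(cc[k]) for k in("mtx","R","t")]
    P=(np.stack([us,vs,np.ones_like(us)],-1)@np.linalg.inv(K).T*d[...,None]-t)@R
    q=(P[...,2]>.066)&(P[...,2]<.074)&(abs(P[...,0]-.61)<.11)&(abs(P[...,1]-.06)<.11)&(d>0)
    pts=P[q][:,:2]; 
    hull=cv2.convexHull((pts*1000).astype(np.float32)); print(n,len(pts),cv2.minEnclosingCircle(hull))
    q=(P[...,2]>.019)&(P[...,2]<.033)&(abs(P[...,0]-.61)<.25)&(abs(P[...,1]-.06)<.25)&(d>0)
    print(cv2.minAreaRect((P[q][:,:2]*1000).astype(np.float32)))
E
```

```text
top [264 280  10  10  78] [0.4751 0.1391 0.056 ] [0.476  0.1386 0.056 ]
top [338 280  10   9  49] [ 0.4751 -0.0222  0.056 ] [ 0.4756 -0.0218  0.056 ]
top 3954 ((600.071044921875, 59.30942916870117), 102.41722869873047)
((613.2603759765625, 52.489715576171875), (493.4696960449219, 419.5247497558594), 85.77289581298828)
side [374 263  11   9  57] [ 0.4749 -0.023   0.056 ] [ 0.4748 -0.0228  0.056 ]
side [340 323  13  11  99] [0.4747 0.1375 0.056 ] [0.4751 0.1373 0.056 ]
side 4680 ((600.1317138671875, 61.74610137939453), 102.00463104248047)
((612.710205078125, 59.45689392089844), (507.6156921386719, 419.866943359375), 85.661376953125)
```

```bash
python3 -m handwheel '[[0.01,0.035,0.01,0,0,0],[0.02,0.07,0.02,0,0,0],[0.03,0.105,0.02,0,0,0],[0.04,0.14,0.02,0,0,0],[0.05,0.175,0.02,0,0,0],[0.06,0.21,0.02,0,0,0],[0.07,0.245,0.02,0,0,0],[0.08,0.28,0.02,0,0,0]]' 1
```

```text
time_s: 1.77
position: [0.357, -0.2787, 0.2678]
tcp_rot: [[0.897, 0.442, 0.001], [0.442, -0.897, -0.0], [0.0, 0.001, -1.0]]
force: [1.1, 0.6, 1.2]
opening: 1.003
grasp_force: 0.0
```

```bash
python3 -m handwheel '[[0.012,0.037,0,0,0,0.06],[0.024,0.074,0,0,0,0.12],[0.036,0.111,0,0,0,0.18],[0.048,0.148,0,0,0,0.24],[0.06,0.185,0,0,0,0.3],[0.07,0.222,0,0,0,0.36],[0.08,0.259,0,0,0,0.42],[0.088,0.296,0,0,0,0.48]]' 
python3 -m handwheel '[[0.005,0.027,-0.02,0,0,0.04],[0.009,0.054,-0.05,0,0,0.04],[0.009,0.054,-0.08,0,0,0.04],[0.009,0.054,-0.1,0,0,0.04],[0.009,0.054,-0.12,0,0,0.04],[0.009,0.054,-0.12,0,0,0.04],[0.009,0.054,-0.12,0,0,0.04],[0.009,0.054,-0.12,0,0,0.04]]'
python3 - <<'E'
from h import *
s=bot.read_state();print(s["time_s"],s["position"],np.round(s["tcp_rot"],3).tolist(),s["force"],s["joint_positions"])
p,d=cams.capture("side");cv2.imwrite("pics/s1.png",cv2.resize(p[200:360,280:480],None,fx=3.5,fy=3.5))
E
```

```text
time_s: 2.43
position: [0.4454, 0.0175, 0.2679]
tcp_rot: [[0.146, 0.989, 0.001], [0.989, -0.146, -0.0], [-0.0, 0.001, -1.0]]
force: [1.6, -0.1, -0.5]
opening: 0.999
grasp_force: 0.0
time_s: 3.1
position: [0.4546, 0.0695, 0.1484]
tcp_rot: [[0.072, 0.997, 0.002], [0.997, -0.072, -0.0], [-0.0, 0.002, -1.0]]
force: [-0.4, 0.7, 1.3]
opening: 1.001
grasp_force: 0.0
3.1 [0.45459094 0.06950721 0.14835583] [[0.072, 0.997, 0.002], [0.997, -0.072, -0.0], [-0.0, 0.002, -1.0]] [-0.41044908  0.69140177  1.29083397] [-5.27520488e+00  2.72890163e+01  1.10874167e+02  2.37998738e-03
  4.17487879e+01 -1.13505772e+00]
```

View pics/s1.png

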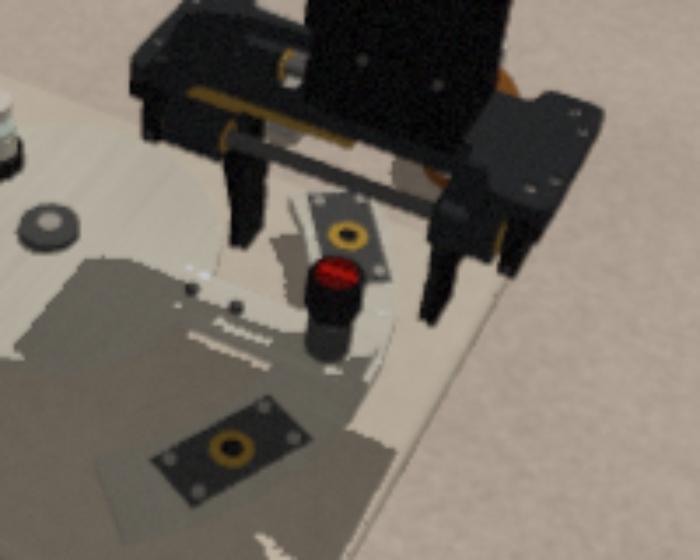

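The fingers straddle the knob along the radial line, with the knob about midway between them. I lower and close.

```bash
python3 -m handwheel '[[0,0,-0.01,0,0,0],[0,0,-0.02,0,0,0],[0,0,-0.028,0,0,0],[0,0,-0.031,0,0,0],[0,0,-0.031,0,0,0],[0,0,-0.031,0,0,0],[0,0,-0.031,0,0,0],[0,0,-0.031,0,0,0]]' -0.2
python3 -m handwheel '[[0,0,0,0,0,0],[0,0,0,0,0,0],[0,0,0,0,0,0],[0,0,0,0,0,0],[0,0,0,0,0,0],[0,0,0,0,0,0],[0,0,0,0,0,0],[0,0,0,0,0,0]]' -1
```

```text
time_s: 3.82
position: [0.4542, 0.0696, 0.117]
tcp_rot: [[0.072, 0.997, 0.001], [0.997, -0.072, -0.0], [-0.0, 0.001, -1.0]]
force: [0.3, -0.2, 0.7]
opening: 0.48
grasp_force: 0.0
time_s: 4.48
position: [0.4556, 0.0695, 0.1169]
tcp_rot: [[0.072, 0.997, 0.004], [0.997, -0.072, -0.0], [0.0, 0.004, -1.0]]
force: [5.1, 0.5, -1.2]
opening: 0.316
grasp_force: 30.0
```

```bash
python3 -m handwheel '[[0.001,0,0.002,0,0,0],[0.001,0,0.004,0,0,0],[0.001,0,0.006,0,0,0],[0.001,0,0.008,0,0,0],[0.001,0,0.01,0,0,0],[0.001,0,0.011,0,0,0],[0.001,0,0.011,0,0,0],[0.001,0,0.011,0,0,0]]'
```

```text
time_s: 5.15
position: [0.4557, 0.0695, 0.1269]
tcp_rot: [[0.072, 0.997, 0.001], [0.997, -0.072, -0.0], [-0.0, 0.001, -1.0]]
force: [6.4, 0.1, -11.0]
opening: 0.308
grasp_force: 30.0
```

```bash
python3 -m handwheel '[[0.0003,0.0032,0,0,0,-0.01],[0.001,0.0095,0,0,0,-0.03],[0.002,0.0159,0,0,0,-0.05],[0.0036,0.0237,0,0,0,-0.075],[0.0056,0.0314,0,0,0,-0.1],[0.0075,0.0375,0,0,0,-0.12],[0.009,0.0421,0,0,0,-0.135],[0.0095,0.0436,0,0,0,-0.14]]'
python3 -m handwheel '[[0.0012,0.003,0,0,0,-0.01],[0.003,0.0074,0,0,0,-0.025],[0.005,0.0118,0,0,0,-0.04],[0.007,0.0161,0,0,0,-0.055],[0.0085,0.019,0,0,0,-0.065],[0.0089,0.0197,0,0,0,-0.0675],[0.0089,0.0197,0,0,0,-0.0675],[0.0089,0.0197,0,0,0,-0.0675]]'
cat >> h.py <<'E'
def stage():
    o=[]
    for n in("top","side"):
        p,d=cams.capture(n);h=cv2.cvtColor(p,cv2.COLOR_BGR2HSV)
        m=(((h[...,0]<5)|(h[...,0]>174))&(h[...,1]>120)&(h[...,2]>60)).astype(np.uint8)
        k,l,s,c=cv2.connectedComponentsWithStats(m)
        for i in range(1,k):
            if s[i,4]>=6:
                for z in(.121,.129):
                    X=px2w(n,c[i],z=z); v=X[:2]-[.6142,.0578]
                    if .12<np.hypot(*v)<.2: print(n,z,s[i,4],c[i].round(1),X.round(4),"stage",round(np.arctan2(v[1],v[0])-np.radians(175.7),4))
        p0=p
        cv2.imwrite(f"pics/cur_{n}.png",p)
E
python3 -c "
from h import *
stage();s=bot.read_state();print(s['position'],s['force'])"
```

```text
time_s: 5.82
position: [0.4655, 0.1129, 0.1267]
tcp_rot: [[0.344, 0.939, 0.002], [0.939, -0.344, -0.002], [-0.001, 0.002, -1.0]]
force: [6.7, -3.4, -10.6]
opening: 0.314
grasp_force: 30.0
time_s: 6.48
position: [0.4743, 0.1321, 0.1266]
tcp_rot: [[0.467, 0.884, 0.002], [0.884, -0.467, -0.001], [-0.001, 0.002, -1.0]]
force: [8.2, -4.3, -10.4]
opening: 0.315
grasp_force: 30.0
[0.47428871 0.13213193 0.12663151] [  6.74391076  -1.45084295 -10.22576804]
```

```bash
python3 -m handwheel '[[0,0,-0.0004,0,0,0],[0,0,-0.0008,0,0,0],[0,0,-0.0012,0,0,0],[0,0,-0.0015,0,0,0],[0,0,-0.0018,0,0,0],[0,0,-0.002,0,0,0],[0,0,-0.002,0,0,0],[0,0,-0.002,0,0,0]]'
```

```text
time_s: 7.25
position: [0.4743, 0.1321, 0.1249]
tcp_rot: [[0.467, 0.884, 0.002], [0.884, -0.467, -0.001], [-0.0, 0.002, -1.0]]
force: [6.0, -2.9, -7.8]
opening: 0.307
grasp_force: 30.0
```

```bash
python3 -m handwheel '[[0,0,-0.0002,0,0,0],[0,0,-0.0004,0,0,0],[0,0,-0.0006,0,0,0],[0,0,-0.0008,0,0,0],[0,0,-0.0008,0,0,0],[0,0,-0.0008,0,0,0],[0,0,-0.0008,0,0,0],[0,0,-0.0008,0,0,0]]'
```

```text
time_s: 7.92
position: [0.4743, 0.1322, 0.1248]
tcp_rot: [[0.467, 0.884, 0.002], [0.884, -0.467, -0.001], [-0.0, 0.002, -1.0]]
force: [5.5, -3.9, -3.1]
opening: 0.317
grasp_force: 30.0
```

```bash
python3 -m handwheel '[[0.00014,0.00026,-0.0003,0,0,-0.0009],[0.00028,0.00053,-0.0003,0,0,-0.0019],[0.00043,0.00079,-0.0003,0,0,-0.0028],[0.00057,0.00106,-0.0003,0,0,-0.0037],[0.00071,0.00132,-0.0003,0,0,-0.0047],[0.00086,0.00158,-0.0003,0,0,-0.0056],[0.001,0.00185,-0.0003,0,0,-0.0066],[0.00114,0.00211,-0.0003,0,0,-0.0075]]'
```

```text
time_s: 8.58
position: [0.4746, 0.1328, 0.1247]
tcp_rot: [[0.478, 0.878, 0.0], [0.878, -0.478, -0.004], [-0.004, 0.002, -1.0]]
force: [3.3, -10.4, 1.2]
opening: 0.313
grasp_force: 30.0
```

```bash
python3 -m handwheel '[[0.00014,0.00026,0,0,0,-0.0009],[0.00028,0.00053,0,0,0,-0.0019],[0.00043,0.00079,0,0,0,-0.0028],[0.00057,0.00106,0,0,0,-0.0037],[0.00071,0.00132,0,0,0,-0.0047],[0.00086,0.00158,0,0,0,-0.0056],[0.001,0.00185,0,0,0,-0.0066],[0.00114,0.00211,0,0,0,-0.0075]]'
```

```text
time_s: 9.25
position: [0.4756, 0.1346, 0.1246]
tcp_rot: [[0.491, 0.871, -0.0], [0.871, -0.491, -0.005], [-0.004, 0.002, -1.0]]
force: [3.6, -9.7, 0.6]
opening: 0.31
grasp_force: 30.0
```

```bash
python3 -m handwheel '[[0.00014,0.00026,0,0,0,-0.0009],[0.00028,0.00053,0,0,0,-0.0019],[0.00043,0.00079,0,0,0,-0.0028],[0.00057,0.00106,0,0,0,-0.0037],[0.00071,0.00132,0,0,0,-0.0047],[0.00086,0.00158,0,0,0,-0.0056],[0.001,0.00185,0,0,0,-0.0066],[0.00114,0.00211,0,0,0,-0.0075]]'
```

```text
time_s: 9.92
position: [0.4776, 0.138, 0.1238]
tcp_rot: [[0.506, 0.863, 0.001], [0.863, -0.506, -0.002], [-0.001, 0.002, -1.0]]
force: [6.5, -4.2, -10.0]
opening: 0.313
grasp_force: 30.0
```

The pin has dropped about 0.8 mm and the arm is carrying the spring again, so it is in the mouth of the hole. I lower it gently.

```bash
python3 -m handwheel '[[0,0,-0.0004,0,0,0],[0,0,-0.0008,0,0,0],[0,0,-0.0012,0,0,0],[0,0,-0.0016,0,0,0],[0,0,-0.002,0,0,0],[0,0,-0.002,0,0,0],[0,0,-0.002,0,0,0],[0,0,-0.002,0,0,0]]'
```

```text
time_s: 10.58
position: [0.4776, 0.138, 0.1217]
tcp_rot: [[0.506, 0.863, 0.001], [0.863, -0.506, -0.002], [-0.001, 0.002, -1.0]]
force: [6.0, -4.8, -9.2]
opening: 0.312
grasp_force: 30.0
```

Going down freely. I open now so that the spring takes it home.

```bash
python3 -m handwheel '[[0,0,0,0,0,0],[0,0,0,0,0,0],[0,0,0,0,0,0],[0,0,0,0,0,0],[0,0,0,0,0,0],[0,0,0,0,0,0],[0,0,0,0,0,0],[0,0,0,0,0,0]]' 0.6
python3 -m handwheel '[[0,0,0.02,0,0,0],[0,0,0.05,0,0,0],[0,0,0.08,0,0,0],[0,-0.03,0.11,0,0,0],[0,-0.06,0.13,0,0,0],[0,-0.09,0.13,0,0,0],[0,-0.12,0.13,0,0,0],[0,-0.15,0.13,0,0,0]]'
python3 -m handwheel '[[0,-0.04,0,0,0,0],[0,-0.08,0,0,0,0],[0,-0.12,0,0,0,0],[0,-0.16,0,0,0,0],[0,-0.2,0,0,0,0],[0,-0.2,0,0,0,0],[0,-0.2,0,0,0,0],[0,-0.2,0,0,0,0]]'
python3 - <<'E'
from h import *
stage()
a=cv2.imread("pics/cur_side.png")[200:400,200:440];cv2.imwrite("pics/fin_s.png",cv2.resize(a,None,fx=2.9,fy=2.9))
E
```

```text
time_s: 11.25
position: [0.4765, 0.1394, 0.1225]
tcp_rot: [[0.507, 0.862, -0.0], [0.862, -0.507, 0.0], [-0.0, -0.0, -1.0]]
force: [0.2, 0.6, 0.0]
opening: 0.776
grasp_force: 0.0
time_s: 11.92
position: [0.4765, -0.0119, 0.2533]
tcp_rot: [[0.507, 0.862, 0.001], [0.862, -0.507, -0.0], [0.0, 0.001, -1.0]]
force: [-1.0, -0.2, -0.9]
opening: 0.801
grasp_force: 0.0
time_s: 12.58
position: [0.476, -0.21, 0.2521]
tcp_rot: [[0.508, 0.861, -0.001], [0.861, -0.508, 0.002], [0.001, -0.002, -1.0]]
force: [-0.2, 0.1, -0.8]
opening: 0.797
grasp_force: 0.0
top 0.121 64 [266.2 280.6] [0.4762 0.1385 0.121 ] stage -0.454
top 0.129 64 [266.2 280.6] [0.4753 0.1378 0.129 ] stage -0.4473
side 0.121 92 [347.7 301.6] [0.475  0.1383 0.121 ] stage -0.4494
side 0.129 92 [347.7 301.6] [0.4726 0.1451 0.129 ] stage -0.4777
```

View pics/fin_s.png

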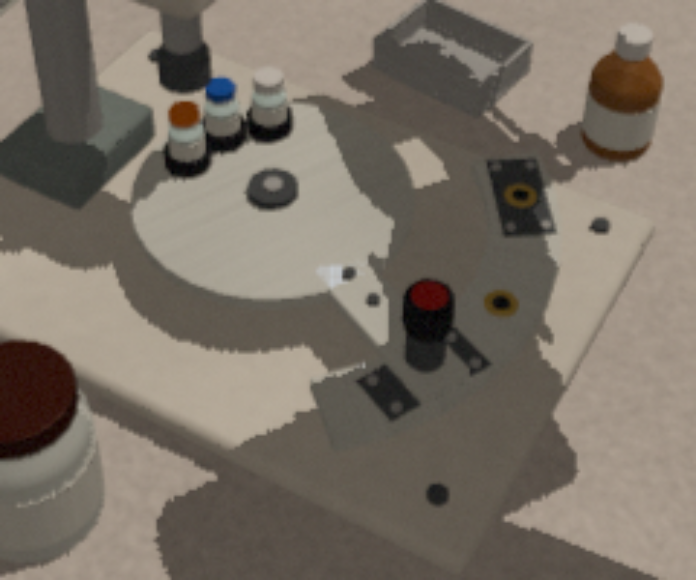

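The picture shows all three vials upright, with the orange one (185,130) below the bell (185,60). The knob is over the left carrier, and both cameras agree on its dot only at the home height (0.121 m), with the stage at about -0.45 rad. The pin is home.

```bash
python3 -c "
from rig import bot
print(bot.hand_in())"
```

```text
the job is handed in; nothing more can be done
None
```

The stage is locked one hole to the left at about -0.45 rad with the orange vial under the press; the pin is fully home, the knob is released, the vials are upright, and the job is handed in (no verdict came back).

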